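# Close the specimen carrier and lock its lid with the snap hook

### The arm

A 7-joint arm with a two-finger parallel gripper is mounted at the origin on a cart in front of the work surface, level with it; the furniture and walls round the work are solid. World frame = base frame: x ahead of the robot, y to its left, z up, the work surface at z = 0. Lengths are in mm, angles in rad, forces in N, time in s.
With the tool pointing down it reaches from about 425 to 1025 mm from the base axis. Payload 3.6 kg.
Tool frame: the origin (TCP) lies midway between the tips of the shut fingers; the grasp point (between the pads) lies 19 mm behind it; z points along the fingers, y is the line along which they close (so a half turn about z gives the same grasp; the last joint's range is limited). The gripper opens to 85 mm and grips with 20 to 120 N. Pads are 22 mm wide; open, the fingers measure 114 mm over their backs; the gripper's body (76 mm by 85 mm) begins 54 mm behind the grasp point. The pads swing forward as they close: fully open they stand 13 mm farther back than shut.
Start: joints at [1.216, 0.591, 0.048, 1.609, -0.033, 0.943, -0.034], TCP at [187.646, -700.299, 231.302] pointing down, gripper open.
Joint ranges: [-2.69, 2.69], [-0.47, 2.24], [-1.27, 1.36], [0.19, 2.51], [-1.53, 4.68], [0.08, 2.07], [-3.09, 3.09]. Speed limits (rad/s): [2.57, 2.57, 3.14, 3.14, 3.14, 3.14, 3.14].

### API

Orientations are given as a unit quaternion [x, y, z, w].
In Python, from cell import env, vision, workorder gives the robot as it stands.
- The arm moves only by the tool jog_arm, never from a script. Its argument "motion" is text: rows parted by semicolons, each of 7 numbers parted by spaces: the finger opening in cm, from 0 to 8.54, then the shift along the tool's x, y, z in cm, then the turn, a rotation vector about the tool's x, y, z in rad. A call has exactly 10 rows; each row is the pose to reach, as a shift and turn from the pose commanded when the call began, along the tool's axes at that moment; what a row does not reach only later rows make up. A row lasts 1/12 s, in which the tool goes at most 41.7 mm and 7.16 degrees, less where a joint would pass 70% of its speed; a pose out of reach is approached as far as the arm can. A call with a gripper value outside its range is refused whole. The fingers move at their own pace and stop on an object; "newtons" is the grip in N (left out, the last holds). Time passes only in rows, so rows that repeat a pose let the fingers close, or fill a call up. It gives the time, the measured TCP pose, the force, the opening and the grip force at its end, in the units of the state.
- env.observe(): the state, without advancing time (a new reading comes with each control period).
- vision.read_camera(name): name is "scene" or "side" or "wrist"; returns a dict with "img" (384x512x3 uint8, blue, green, red), "fx", "fy", "cx", "cy" (pixels), "T" (4x4, takes a point from camera to world coordinates); the wrist camera has in their place "mount" (4x4, takes a point from camera to tool coordinates, whose origin is the TCP and whose axes are the flange's). Camera axes: x right, y down, z forward; pixel columns grow to the right and rows downward; lengths in mm; the calibration is good to about 2 mm. A picture is of the moment at which its call begins: read the wrist's pose just before it. There is no depth.
- workorder.close_job(): hands the job in; it is judged then, once.
The state is a dict: "time_s": time; "qpos": joint angles; "dq": joint speeds; "joint_efforts": joint torques, N m; "eef_pos": TCP position; "tool_rot": TCP orientation; "force": force on the tool from outside, world axes, zero at the start; "wrist_torque": the same for the moment, N m; "finger_gap": opening from 0.0 (shut) to 1.0 (fully open); "finger_force": force on a finger pad.
Only numpy, scipy, OpenCV 4.12 (cv2) and the standard library are available. Lean on these libraries where they do the work, as an engineer would, in place of code of your own. Each camera call takes 0.05 s, during which the arm holds its last target. There are 200 camera calls.

### The job

Close the specimen carrier box: set its lid flat down over the two pins so that the steel eye comes up through the slot, then press the snap hook's gate against one leg of the eye until it passes and springs shut round that leg. Leave the hook lying on the closed lid, and leave the bottle, cup, timer and carton standing where they are.

Things in the scene. Friction and masses are not known exactly. Their poses are not given: they have to be found in the camera images.
- box: Grey open carrier box, fixed, 135 (x) x 200 (y) x 55 mm tall, with a carton and tubes in it. Origin: on the worktop (z 0) below the middle between its two pins; the box spans x -60 to +75 mm, y -100 to +100 mm in its own frame. In the middle stands the steel eye, on each side a pin. The seated lid has its origin at the box's x, y and 55 mm up, axes parallel (a half turn also seats).
- pin_left (a point): Root of the pin at the box's x 0, y +85 mm, on the rim, 55 mm up. Upright steel pin, 12 mm in diameter, 26 mm tall, the last 7 mm tapered. It ends 16 mm above the top of the seated lid.
- pin_right (a point): Root of the like pin at the box's x 0, y -85 mm.
- eye_left (a point): Leg of the eye at the box's x 0, y +35 mm: point on its axis 73 mm above the worktop, level with the middle of a hook that lies on the seated lid (8 mm above the lid's top). The eye is a closed upside-down U of 10 mm round bar in the box's y-z plane: two upright legs 70 mm apart and a crossbar, top at 125 mm. Axes: those of the box.
- eye_right (a point): The same point on the eye's other leg, at the box's x 0, y -35 mm.
- lid: Loose aluminium lid plate, 135 x 200 x 10 mm, about 0.3 kg, lying flat on the worktop, handle up. Origin: on the underside, middle between its two 15 mm holes, which lie at y +85 and -85 mm. Between them a slot 26 mm (x) x 100 mm (y) for the eye. The plate spans x -60 to +75 mm.
- lid_handle (a point): Middle of the lid's black bar handle, 14 (x) x 100 (y) x 14 mm, at the lid's x +62 mm, 40 mm above its underside (23 mm of space under the bar), on two 12 mm posts at y +42 and -42 mm. Axes: the lid's. Take it across its 14 mm width. Once seated, the eye's legs begin 57 mm from it, so open the fingers only a little when letting go.
- hook: Loose snap hook, 121 x 68 x 16 mm, about 0.16 kg, lying flat. Origin: centre of its black handle block (50 mm long in x, 24 mm wide in y, 16 mm thick), 8 mm above what it lies on; x points from handle to gate, z up. Ahead of the handle a steel frame, x 23 to 97 mm, y -34 to +34 mm, round an open window, closed in front by the gate.
- hook_window (a point): Centre of the hook's window, at the hook's x 62 mm, y 0; window x 37 to 87 mm, y -24 to +24 mm. Axes: the hook's. A bar should enter from the front at the hook's y +8 mm (0 to +12 will do); the gate snaps back once the bar's axis has reached x 48 mm; the bar meets the window's back wall at x 42 mm.
- gate (a joint): Opening angle of the hook's gate: 0 shut, swings only inward (toward the handle) up to 1.4 rad; a spring shuts it. The gate is an 8 mm round bar along y at the hook's x 91 mm, hinged at y -21 mm, free end at y +22 mm by the nose. Pressing a bar past it takes about 3 to 8 N.
- alcohol_bottle_mid (a point): Bystander: flip-top bottle, 57 mm across, 176 mm tall, standing on the worktop; the point is at its centre, 88 mm up. Leave it alone.
- specimen_cup_mid (a point): Bystander: white lidded specimen cup, 66 mm across, 70 mm tall, standing on the worktop; the point is at its centre, 35 mm up. Leave it alone.
- bench_timer_mid (a point): Bystander: flat white bench timer, 62 x 68 x 22 mm, standing on the worktop; the point is at its centre, 10 mm up. Leave it alone.
- film_carton_mid (a point): Bystander: printed carton, 72 x 111 x 62 mm, standing on the worktop; the point is at its centre, 31 mm up. Leave it alone.
Mind the look-alikes: they are no part of the job. Several things look just like the hook: the one meant starts farthest from the robot's base.

How it is judged (in metres and radians):
On the way, in this order (a step that is already met when the one before it is completed fails the run):
1. the lid is seated flat on the box over both pins (horizontal distance between lid and box below 0.004 m and angle between the x axis of lid and the x axis of box, either way round below 0.05 rad and height (world z) of lid between 0.051 and 0.059 m and angle between lid's own z axis and vertical below 0.04 rad), for 0.2 s.
2. the hook's gate is pressed open against the eye (value of joint gate above 0.4 rad and contact force between hook and box above 0.5 N and horizontal distance between lid and box below 0.004 m and angle between the x axis of lid and the x axis of box, either way round below 0.05 rad and height (world z) of lid below 0.059 m), for 0.02 s.
At the end, for the whole second after the job is handed in: The lid lies flat on the box over both pins (within 4 mm and 0.05 rad, 4 mm in height, either way round); one leg of the eye is inside the hook's window with the gate shut (below 0.1 rad); the hook lies flat on the lid (its centre below 85 mm, tilt below 0.15 rad); hook and lid are at rest (all of step 1 and ((x of eye_left in the frame of hook between 0.037 and 0.087 m and y of eye_left in the frame of hook between -0.024 and 0.024 m) or (x of eye_right in the frame of hook between 0.037 and 0.087 m and y of eye_right in the frame of hook between -0.024 and 0.024 m)) and value of joint gate below 0.1 rad and height (world z) of hook below 0.085 m and angle between hook's own z axis and vertical below 0.15 rad and linear speed of each of hook, lid below 0.02 m/s); the robot touches nothing.
It fails at once if the alcohol bottle is moved by more than 30 mm or tipped (distance of alcohol_bottle_mid from where it was at the start of the episode above 0.03 m or angle between alcohol_bottle_mid's own z axis and vertical above 0.3 rad).
It fails at once if the specimen cup is moved by more than 30 mm or tipped (distance of specimen_cup_mid from where it was at the start of the episode above 0.03 m or angle between specimen_cup_mid's own z axis and vertical above 0.3 rad).
It fails at once if the bench timer is moved by more than 30 mm or tipped (distance of bench_timer_mid from where it was at the start of the episode above 0.03 m or angle between bench_timer_mid's own z axis and vertical above 0.3 rad).
It fails at once if the film carton is moved by more than 30 mm or tipped (distance of film_carton_mid from where it was at the start of the episode above 0.03 m or angle between film_carton_mid's own z axis and vertical above 0.3 rad).
It also fails if it takes over 72 s, if anything falls off the work surface, if the arm or the gripper's body presses on something with over 40 N, if the wrist force passes 120 N, or if a joint passes its speed limit or range.

## Working session

There is one attempt and no reset: what is moved stays moved. The work goes in short steps, Python scripts to look and compute and a tool call to move; the robot and the scene stay as the last step left them, time stands still between calls to the robot, and variables do not carry over. Pictures are saved under pics/ and viewed, at most 10 in all, crops included, and the job is handed in when it is done.

Besides the shell and the picture viewer there is one more tool, called after "Request:" in YAML: its name, and indented under it one key for each argument. jog_arm: Moves the arm, as the interface text tells. Its arguments: {"type":"object","properties":{"motion":{"type":"string"},"newtons":{"type":"number"}},"required":["motion"]}

```bash
ls; mkdir -p pics
python3 - <<'E'
from cell import env, vision
import cv2, numpy as np, pickle
s=env.observe(); print(s)
d={}
for n in("scene","side"):
    c=vision.read_camera(n); d[n]=c; print(n,c["fx"],c["cx"],c["cy"],np.round(c["T"],3).tolist())
    cv2.imwrite(f"pics/{n}0.png",c["img"])
pickle.dump(d,open("cams0.pkl","wb"))
cv2.imwrite("pics/both0.png",np.vstack([cv2.resize(d["scene"]["img"],(800,600))]))
E
```

```text
pics
{'time_s': 0.0, 'qpos': array([ 1.21550892,  0.59212563,  0.0482788 ,  1.60987746, -0.0332953 ,
        0.94267109, -0.03370151]), 'dq': array([ 0.00054839,  0.00071772,  0.00046029, -0.00078867,  0.00077778,
       -0.0009436 , -0.00013927]), 'joint_efforts': array([-7.26972503e-04, -5.48697567e+01,  1.54676568e+00, -1.98127180e+01,
        9.48404399e-03,  8.89058167e-03,  6.59241728e-07]), 'eef_pos': array([ 187.43214674, -699.47360177,  230.11504516]), 'tool_rot': array([ 9.91438618e-01,  1.30568644e-01, -2.08565984e-04, -1.11937196e-03]), 'force': array([ 0.97491853, -0.92145615,  0.52452566]), 'wrist_torque': array([0.00863621, 0.0086942 , 0.00684901]), 'finger_force': 0.0, 'finger_gap': 0.9996788878204942}
scene 395.9767054864817 257.0480402579739 183.13777435686143 [[-0.832, -0.425, 0.357, 197.552], [-0.555, 0.643, -0.528, 645.624], [-0.005, -0.637, -0.771, 944.096], [0.0, 0.0, 0.0, 1.0]]
side 460.99106275334975 258.6632608784537 194.0993316780732 [[0.99, -0.041, 0.135, 345.046], [-0.14, -0.435, 0.889, -1443.267], [0.022, -0.899, -0.436, 825.649], [0.0, 0.0, 0.0, 1.0]]
```

View pics/both0.png

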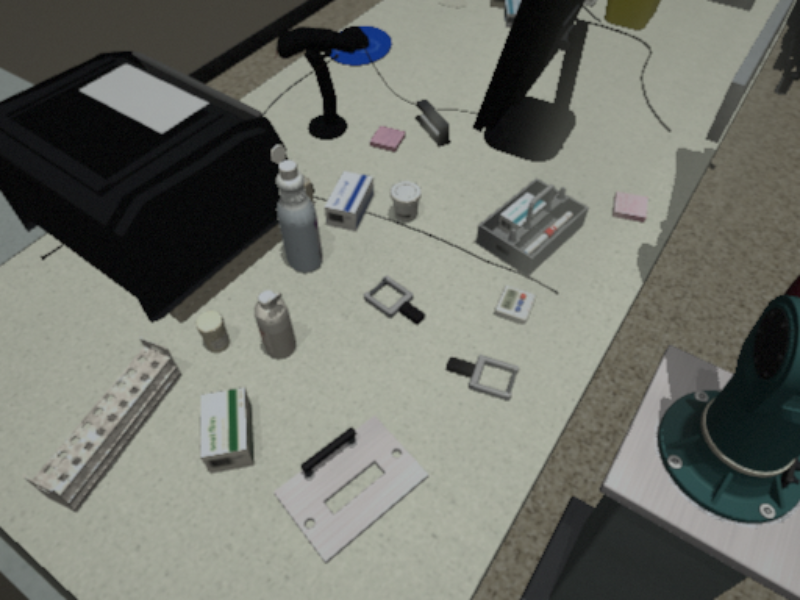

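View pics/side0.png

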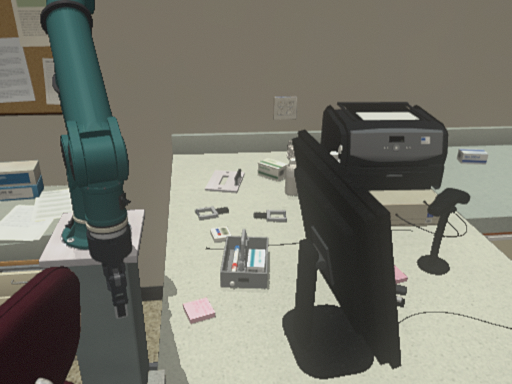

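The scene view (800 px) shows the lid at (350,490) with its black handle at (330,452), and the box at (532,225). The timer is at (516,304), the cup at (405,198), the cartons at (350,200) and (226,428), and the bottles at (300,220) and (275,325). There are two hook candidates: A at handle (412,313) / window (388,295), and B at handle (460,367) / window (494,377). I'll cast rays to see which is farther from the base.

```bash
cat > h.py <<'E'
import numpy as np, cv2, pickle
from scipy.spatial.transform import Rotation as R
def ray(c,uv,T=None):
    T=np.asarray(c["T"] if T is None else T)
    d=T[:3,:3]@np.array([(uv[0]-c["cx"])/c["fx"],(uv[1]-c["cy"])/c["fy"],1.])
    return T[:3,3],d
def onz(c,uv,z,T=None):
    o,d=ray(c,uv,T); return o+d*(z-o[2])/d[2]
def proj(c,P,T=None):
    T=np.asarray(c["T"] if T is None else T)
    p=T[:3,:3].T@(np.asarray(P,float)-T[:3,3]); return np.array([c["fx"]*p[0]/p[2]+c["cx"],c["fy"]*p[1]/p[2]+c["cy"]])
def wristT(c,s):
    T=np.eye(4);T[:3,:3]=R.from_quat(s["tool_rot"]).as_matrix();T[:3,3]=s["eef_pos"];return T@np.asarray(c["mount"])
E
python3 - <<'E'
from h import *
d=pickle.load(open("cams0.pkl","rb")); c=d["scene"]; k=.64
for n,u,v,z in [("hookA handle",412,313,8),("A win",388,295,8),("hookB handle",460,367,8),("B win",494,377,8),("lid handleL",304,466,45),("lid handleR",355,435,45),("hole1",309,522,10),("hole2",396,452,10),
 ("box c1 near",529,270,55),("c2",588,212,55),("c3",538,181,55),("c4",477,231,55),("eye top",555,190,120),
 ("timer",516,304,20),("cup",405,188,70),("bottle1 top",288,168,176),("bottle2 top",268,297,90),("carton",350,190,62),("carton2",226,420,62)]:
    p=onz(c,(u*k,v*k),z); print(n,p.round(0),round(np.hypot(p[0],p[1])))
im=c["img"]
cr=[cv2.resize(im[y0:y1,x0:x1],(400,300),interpolation=cv2.INTER_CUBIC) for x0,x1,y0,y1 in[(225,345,165,255),(300,380,110,170),(170,290,255,345)]]
s=d["side"]["img"]; cr.append(cv2.resize(s[225,:][None] if 0 else s[222:294,204:300],(400,300),interpolation=cv2.INTER_CUBIC))
cv2.imwrite("pics/crop1.png",np.vstack([np.hstack(cr[:2]),np.hstack(cr[2:])]))
E
```

```text
hookA handle [578.  48.   8.] 580
A win [641.  37.   8.] 642
hookB handle [442. 102.   8.] 453
B win [382.  87.   8.] 392
lid handleL [541. 407.  45.] 677
lid handleR [506. 323.  45.] 601
hole1 [492. 461.  10.] 675
hole2 [446. 298.  10.] 536
box c1 near [ 429. -130.   55.] 449
c2 [ 399. -341.   55.] 525
c3 [ 527. -372.   55.] 645
c4 [ 563. -167.   55.] 587
eye top [ 463. -292.  120.] 547
timer [421. -70.  20.] 427
cup [ 746. -181.   70.] 767
bottle1 top [898.  -5. 176.] 898
bottle2 top [776. 212.  90.] 805
carton [ 845. -119.   62.] 853
carton2 [685. 421.  62.] 804
```

View pics/crop1.png

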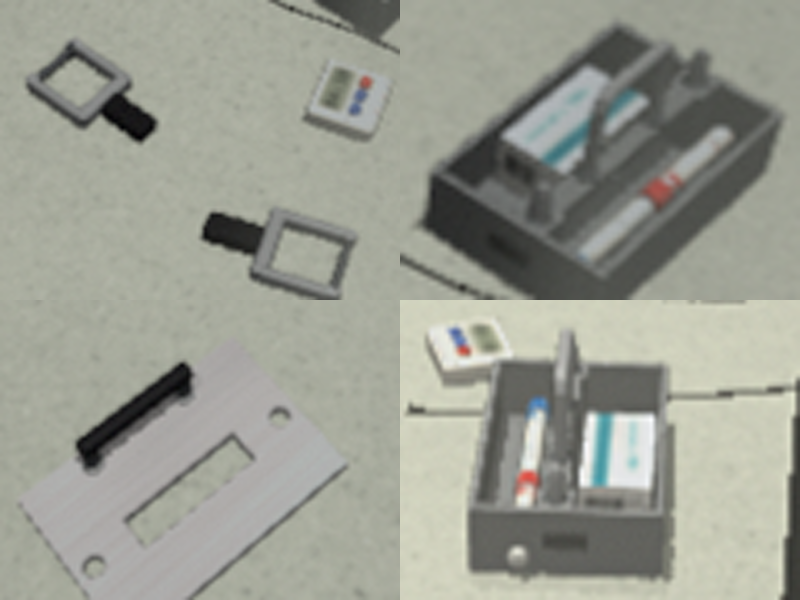

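Hook candidates: A has its handle at (412,313) and sits 580 mm from the base. B has its handle at (460,367) and sits 453 mm out. The crop confirms both are complete hooks, and A is farthest, so A is the one meant. The lid's x axis points at about -16°. The box axis is about -8°, with its eye and pins visible.

```bash
cat >> h.py <<'E'
def shift(s,target,yawdeg=None):
    """tool-frame shift (cm) to world target mm, and turn about tool z to bring tool y to world yaw"""
    M=R.from_quat(s["tool_rot"]).as_matrix()
    print("shift cm",(M.T@(np.asarray(target,float)-s["eef_pos"])/10).round(2),"eef",s["eef_pos"].round(1))
    a=np.degrees(np.arctan2(M[1,1],M[0,1])); print("tool y yaw",round(a,2),"tilt",(M[:2,2]*1).round(4))
    if yawdeg is not None:
        dl=(yawdeg-a+90)%180-90; print("turn z rad",round(-np.radians(dl),4),"or",round(-np.radians(dl-np.sign(dl)*180),4))
E
python3 - <<'E'
from h import *
from cell import env,vision
s=env.observe(); c=vision.read_camera("wrist")
print(c["fx"],c["cx"],c["cy"],np.round(c["mount"],3).tolist())
M=np.asarray(c["mount"])
# TCP pos so that camera sees box from above w/ tool y yaw -8
y=np.radians(-8); Rt=np.column_stack([[-np.sin(y),np.cos(y),0],[np.cos(y),np.sin(y),0],[0,0,-1]])
Rt[:,0]=np.cross(Rt[:,1],Rt[:,2]); cam=Rt@M[:3,3]; ax=Rt@M[:3,2]; print("cam off",cam.round(0),"axis",ax.round(3))
shift(s,[485,-253,330],-8)
E
```

```text
315.9285723711539 254.21519586577583 190.23619967860074 [[0.001, -0.961, -0.277, 70.615], [1.0, 0.0, 0.001, -1.108], [-0.0, -0.277, 0.961, -143.246], [0.0, 0.0, 0.0, 1.0]]
cam off [  9.  70. 143.] axis [-0.038 -0.274 -0.961]
shift cm [ 40.3  -35.45  -9.91] eef [ 187.5 -699.6  230.2]
tool y yaw -75.0 tilt [-0.0006  0.0019]
turn z rad -1.1693 or 1.9723
```

Request:
jog_arm:
  motion: "8.5 42 -39.5 -6.9 0 0 -1.17;8.5 42 -39.5 -6.9 0 0 -1.17;8.5 42 -39.5 -6.9 0 0 -1.17;8.5 42 -39.5 -6.9 0 0 -1.17;8.5 42 -39.5 -6.9 0 0 -1.17;8.5 42 -39.5 -6.9 0 0 -1.17;8.5 42 -39.5 -6.9 0 0 -1.17;8.5 42 -39.5 -6.9 0 0 -1.17;8.5 42 -39.5 -6.9 0 0 -1.17;8.5 42 -39.5 -6.9 0 0 -1.17"

```text
time_s: 0.98
eef_pos: [405.8, -346.7, 281.0]
tool_rot: [0.753, 0.658, -0.0, -0.0]
force: [0.4, -0.7, 0.6]
finger_gap: 0.997
finger_force: 0.0
```

Run:
```python
from h import *
from cell import env,vision
shift(env.observe(),[491,-210,300],-8)
```

```text
shift cm [14.68  6.62 -1.9 ] eef [ 405.8 -346.7  281. ]
tool y yaw -7.7 tilt [-0.0002 -0.    ]
turn z rad 0.0053 or -3.1363
```

Request:
jog_arm:
  motion: "8.5 4 1.8 -0.5 0 0 0;8.5 8 3.6 -1 0 0 0;8.5 11 5 -1.5 0 0 0;8.5 13.5 6 -1.8 0 0 0;8.5 14.7 6.6 -1.9 0 0 0;8.5 14.7 6.6 -1.9 0 0 0;8.5 14.7 6.6 -1.9 0 0 0;8.5 14.7 6.6 -1.9 0 0 0;8.5 14.7 6.6 -1.9 0 0 0;8.5 14.7 6.6 -1.9 0 0 0"

```text
time_s: 1.82
eef_pos: [490.0, -213.8, 299.4]
tool_rot: [0.756, 0.655, -0.001, -0.0]
force: [-0.4, 0.1, -0.1]
finger_gap: 0.994
finger_force: 0.0
```

Run:
```python
from h import *
from cell import env,vision
s=env.observe(); c=vision.read_camera("wrist"); pickle.dump((s,c),open("w_box.pkl","wb"))
cv2.imwrite("pics/w_box.png",cv2.resize(c["img"],(800,600),interpolation=cv2.INTER_CUBIC))
print(s["eef_pos"],s["dq"].round(3))
```

```text
[ 489.98448318 -213.84227326  299.42556448] [-0.002 -0.001 -0.009 -0.004 -0.003 -0.002 -0.003]
```

View pics/w_box.png

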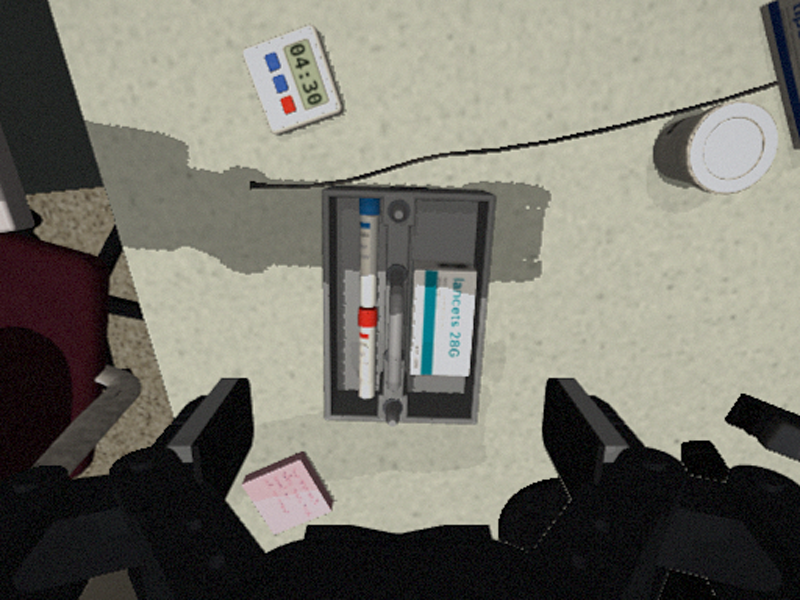

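The wrist view has +y up and +x to the right. The box's pin tips are at about (400,209) and (392,412) and the eye lies between them. The right side of the box is wider, so the box's +x is about world +x. The timer is at (293,80) and the cup at (735,148). Next I'll refine the pins.

Run:
```python
from h import *
s,c=pickle.load(open("w_box.pkl","rb")); im=c["img"]; T=wristT(c,s)
g=cv2.cvtColor(im,cv2.COLOR_BGR2GRAY)
k=.64
for n,(u,v) in {"top":(400,209),"bot":(392,412)}.items():
    x0,y0=int(u*k)-22,int(v*k)-18
    cr=cv2.resize(g[y0:y0+36,x0:x0+44],None,fx=8,fy=8,interpolation=cv2.INTER_CUBIC)
    cr=cv2.normalize(cr,None,0,255,cv2.NORM_MINMAX)
    cs=cv2.HoughCircles(cr,cv2.HOUGH_GRADIENT,1,20,param1=80,param2=12,minRadius=18,maxRadius=70)
    print(n,x0,y0,None if cs is None else [( (a/8+x0).round(1),(b/8+y0).round(1),(r/8).round(1)) for a,b,r in cs[0][:5]])
    cv2.imwrite(f"pics/pin_{n}.png",cr)
a=cv2.imread("pics/pin_top.png");b=cv2.imread("pics/pin_bot.png");cv2.imwrite("pics/pins.png",np.hstack([a,b]))
for P in[(490,-168,55),(490,-168,81),(470,-336,55),(470,-336,81)]:print(P,proj(c,P,T).round(1))
```

```text
top 234 115 [(np.float32(255.3), np.float32(137.3), np.float32(2.7)), (np.float32(265.1), np.float32(121.2), np.float32(3.2)), (np.float32(267.7), np.float32(115.7), np.float32(2.9))]
bot 228 245 [(np.float32(233.9), np.float32(250.8), np.float32(4.6)), (np.float32(249.6), np.float32(248.4), np.float32(8.7)), (np.float32(252.1), np.float32(260.8), np.float32(5.6)), (np.float32(234.6), np.float32(247.8), np.float32(7.6)), (np.float32(252.2), np.float32(263.4), np.float32(8.4))]
(490, -168, 55) [249.1 121.5]
(490, -168, 81) [248.7 123.1]
(470, -336, 55) [252.5 249.4]
(470, -336, 81) [252.4 258.8]
```

View pics/pins.png

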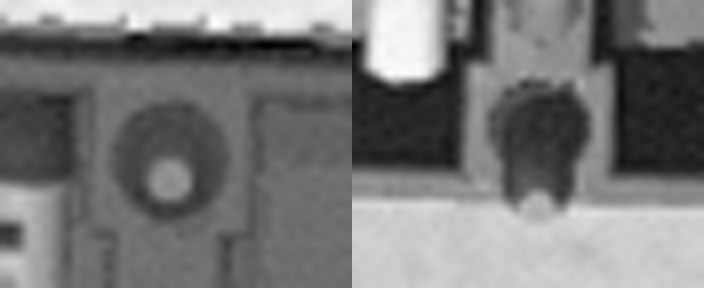

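Run:
```python
from h import *
s,c=pickle.load(open("w_box.pkl","rb")); T=wristT(c,s)
a=onz(c,(254.7,137.2),81,T); b=onz(c,(250.8,270.3),81,T); d=a-b
print(a.round(1),b.round(1),np.hypot(*d[:2]).round(1),"ctr",((a+b)/2).round(1),"x yaw",np.degrees(np.arctan2(-d[0],d[1])).round(2))
# scene cross-check
sc=pickle.load(open("cams0.pkl","rb"))["scene"]
print(proj(sc,a),proj(sc,b))
im=sc["img"][100:175,300:380]; cv2.imwrite("pics/scbox.png",cv2.resize(im,None,fx=7,fy=7,interpolation=cv2.INTER_CUBIC))
lid=onz(sc,(309*.64,522*.64),10);print(lid)
shift(s,[500,380-20,300],-16)
```

```text
[ 494.5 -184.5   81. ] [ 465.6 -352.    81. ] 170.0 ctr [ 480.  -268.3   81. ] x yaw -9.78
[328.46686751 147.18977649] [360.12363078 120.03769837]
[492.08942348 461.33049547  10.        ]
shift cm [56.95 -7.14 -0.08] eef [ 490.  -213.8  299.4]
tool y yaw -8.15 tilt [-0.0011 -0.0003]
turn z rad 0.137 or -3.0046
```

Tip spacing comes out at 170.0 mm, so the box origin is (480.0, -268.3) with yaw -9.8°. On to view the lid.

Request:
jog_arm:
  motion: "8.5 61.8 -8.9 0 0 0 0.137;8.5 61.8 -8.9 0 0 0 0.137;8.5 61.8 -8.9 0 0 0 0.137;8.5 61.8 -8.9 0 0 0 0.137;8.5 61.8 -8.9 0 0 0 0.137;8.5 61.8 -8.9 0 0 0 0.137;8.5 61.8 -8.9 0 0 0 0.137;8.5 61.8 -8.9 0 0 0 0.137;8.5 61.8 -8.9 0 0 0 0.137;8.5 61.8 -8.9 0 0 0 0.137"

```text
time_s: 2.7
eef_pos: [489.4, 203.9, 299.9]
tool_rot: [0.798, 0.602, 0.0, 0.0]
force: [0.5, 0.1, 0.6]
finger_gap: 0.996
finger_force: 0.0
```

Run:
```python
from h import *
from cell import env,vision
s=env.observe();c=vision.read_camera("wrist"); pickle.dump((s,c),open("w_hook0.pkl","wb"))
cv2.imwrite("pics/w_hook0.png",c["img"])
shift(s,[490,410,300],-16)
```

```text
shift cm [19.83 -5.6  -0.02] eef [489.4 203.9 299.9]
tool y yaw -15.91 tilt [ 0.0004 -0.0004]
turn z rad 0.0015 or -3.1401
```

Request:
jog_arm:
  motion: "8.5 4 -1.1 0 0 0 0;8.5 8 -2.2 0 0 0 0;8.5 12 -3.4 0 0 0 0;8.5 15.5 -4.4 0 0 0 0;8.5 18 -5.1 0 0 0 0;8.5 19.4 -5.5 0 0 0 0;8.5 19.8 -5.6 0 0 0 0;8.5 19.8 -5.6 0 0 0 0;8.5 19.8 -5.6 0 0 0 0;8.5 19.8 -5.6 0 0 0 0"

```text
time_s: 3.58
eef_pos: [490.6, 405.8, 299.5]
tool_rot: [0.799, 0.602, -0.001, 0.001]
force: [-0.4, -0.2, 0.6]
finger_gap: 0.995
finger_force: 0.0
```

Run:
```python
from h import *
from cell import env,vision
s=env.observe(); c=vision.read_camera("wrist"); pickle.dump((s,c),open("w_lid.pkl","wb"))
cv2.imwrite("pics/w_lid.png",cv2.resize(c["img"],(800,600),interpolation=cv2.INTER_CUBIC))
print(s["eef_pos"])
```

```text
[490.55581212 405.75375708 299.53152199]
```

View pics/w_lid.png

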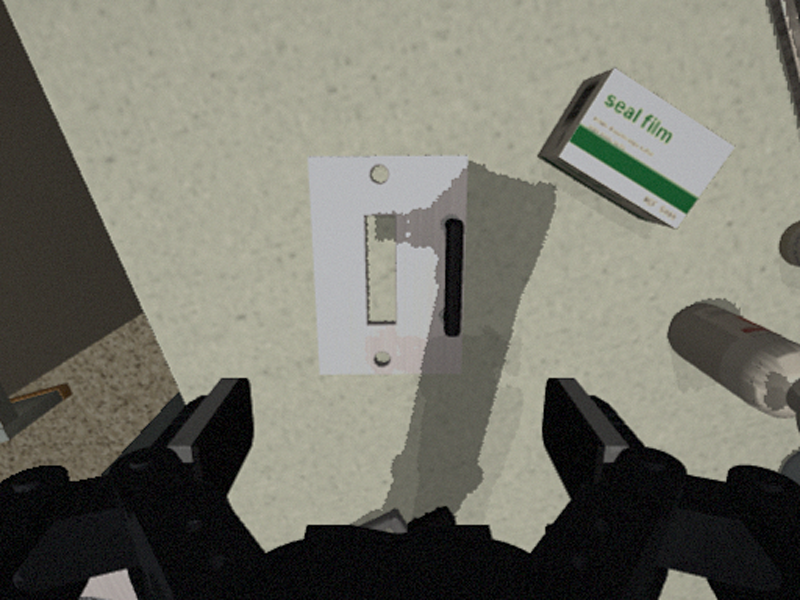

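The lid's holes are at (380,174) and (382,358) and its handle bar is at (453,277). The film carton at (640,150) and the bottle are well clear. Now measure.

```bash
cat >> h.py <<'E'
def holes(g,guesses,win=11,f=8):
    """dark/bright ellipse centre around each guess by Otsu + contour nearest centre"""
    out=[]
    for u,v in guesses:
        x0,y0=int(u)-win,int(v)-win
        cr=cv2.resize(g[y0:y0+2*win,x0:x0+2*win],None,fx=f,fy=f,interpolation=cv2.INTER_CUBIC)
        _,m=cv2.threshold(cr,0,255,cv2.THRESH_BINARY_INV+cv2.THRESH_OTSU)
        cs,_=cv2.findContours(m,cv2.RETR_EXTERNAL,cv2.CHAIN_APPROX_NONE)
        cs=[k for k in cs if 200<cv2.contourArea(k)<13000]
        k=min(cs,key=lambda k:np.hypot(*(k.mean(0)[0]-win*f)))
        (a,b),r=cv2.minEnclosingCircle(k); out.append(((a+.5)/f-.5+x0,(b+.5)/f-.5+y0,r/f))
    return out
def bar(c,T,roi,z,th=45):
    x0,x1,y0,y1=roi; m=(c["img"][y0:y1,x0:x1].max(2)<th).astype(np.uint8)
    n,l,st,ce=cv2.connectedComponentsWithStats(m); i=1+st[1:,4].argmax()
    (cc,wh,a)=cv2.minAreaRect(np.argwhere(l==i)[:,::-1].astype(np.float32)); b=cv2.boxPoints((cc,wh,a))+[x0,y0]
    P=np.array([onz(c,p,z,T) for p in b]); return b,P
E
python3 - <<'E'
from h import *
s,c=pickle.load(open("w_lid.pkl","rb")); T=wristT(c,s); g=c["img"][:,:,0]
print("expect r",7.5*c["fx"]/433)
h=holes(g,[(380*.64,174*.64),(382*.64,358*.64)]);print(np.round(h,2))
a,b=[onz(c,q[:2],10,T) for q in h]; d=a-b
o=(a+b)/2; y=np.arctan2(-d[0],d[1]); print(a.round(1),b.round(1),np.hypot(*d[:2]).round(1),o.round(1),np.degrees(y).round(2))
print("handle from holes",o[:2]+62*np.array([np.cos(y),np.sin(y)]))
bx,P=bar(c,T,(275,305,130,225),47); print(bx.round(1).tolist(),P.mean(0).round(1),[np.linalg.norm(P[i]-P[i-1]).round(1) for i in range(4)])
print(np.degrees(np.arctan2(*(P[1]-P[0])[:2][::-1])),np.degrees(np.arctan2(*(P[2]-P[1])[:2][::-1])))
E
```

```text
expect r 5.472203909431072
[[242.05 111.15   6.76]
 [244.06 229.88   5.39]]
[490.3 463.4  10. ] [444.5 299.   10. ] 170.6 [467.4 381.2  10. ] -15.59
handle from holes [527.12092093 364.53323503]
[[283.7, 214.0], [285.0, 139.9], [295.6, 140.1], [294.2, 214.1]] [527.  366.9  47. ] [np.float64(14.1), np.float64(98.3), np.float64(13.2), np.float64(98.4)]
74.54041714548049 -17.019158188823763
```

Request:
jog_arm:
  motion: "6 -0.6 0.9 4 0 0 0;6 -1.2 1.8 8 0 0 0;6 -1.8 2.8 12 0 0 0;6 -2.4 3.7 16 0 0 0;6 -2.9 4.6 18.5 0 0 0;6 -2.9 4.6 20 0 0 0;6 -2.9 4.6 20 0 0 0;6 -2.9 4.6 20 0 0 0;6 -2.9 4.6 20 0 0 0;6 -2.9 4.6 20 0 0 0"

```text
time_s: 4.47
eef_pos: [526.6, 369.4, 101.9]
tool_rot: [0.798, 0.603, 0.002, -0.0]
force: [0.3, 1.2, 0.6]
finger_gap: 0.702
finger_force: 0.0
```

Run:
```python
from h import *
from cell import env,vision
s=env.observe(); print(s["dq"].round(3))
shift(s,[527,365.5,21],-15.6)
```

```text
[-0.005 -0.003  0.001 -0.001  0.    -0.     0.   ]
shift cm [-0.39  0.13  8.09] eef [526.6 369.4 101.9]
tool y yaw -15.79 tilt [0.0026 0.0024]
turn z rad -0.0034 or 3.1382
```

Request:
jog_arm:
  motion: "6 -0.2 0 3 0 0 0;6 -0.4 0.1 5.5 0 0 0;6 -0.4 0.1 7.3 0 0 0;6 -0.4 0.1 8 0 0 0;6 -0.4 0.1 8.1 0 0 0;1 -0.4 0.1 8.1 0 0 0;0 -0.4 0.1 8.1 0 0 0;0 -0.4 0.1 8.1 0 0 0;0 -0.4 0.1 8.1 0 0 0;0 -0.4 0.1 8.1 0 0 0"
  newtons: 100

```text
time_s: 5.3
eef_pos: [526.7, 364.9, 20.5]
tool_rot: [0.798, 0.603, 0.001, 0.0]
force: [-0.5, -1.0, 4.9]
finger_gap: 0.147
finger_force: 97.9
```

Request:
jog_arm:
  motion: "0 0 0 -1 0 0 0;0 0 0 -3 0 0 0;0 0 0 -6 0 0 0;0 0 0 -9 0 0 0;0 0 0 -12 0 0 0;0 0 0 -15 0 0 0;0 0 0 -17 0 0 0;0 0 0 -18 0 0 0;0 0 0 -18 0 0 0;0 0 0 -18 0 0 0"

```text
time_s: 6.13
eef_pos: [525.4, 363.4, 198.4]
tool_rot: [0.798, 0.603, -0.0, 0.0]
force: [0.2, -0.7, -3.6]
finger_gap: 0.147
finger_force: 97.8
```

Run:
```python
from h import *
from cell import env,vision
s=env.observe(); c=vision.read_camera("wrist"); pickle.dump((s,c),open("w_held.pkl","wb"))
cv2.imwrite("pics/w_held.png",cv2.resize(c["img"],(800,600),interpolation=cv2.INTER_CUBIC))
print(s["dq"].round(3),s["force"],s["finger_gap"])
shift(s,[541,-279,200],-9.8)
```

```text
[-0.005  0.028  0.013  0.025  0.     0.003  0.001] [ 0.16456197 -0.69843761 -3.57969185] 0.14709491511980388
shift cm [-61.38  19.02  -0.11] eef [525.4 363.4 198.4]
tool y yaw -15.82 tilt [-0.0004 -0.0009]
turn z rad -0.1051 or 3.0365
```

View pics/w_held.png

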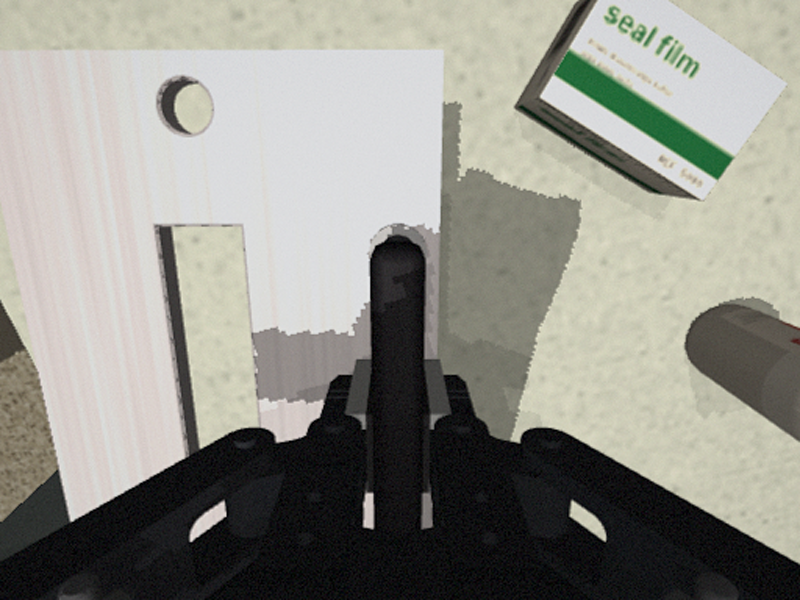

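The lid hangs level in the gripper. The far hole is at (185,106), the slot's far edge runs from (154,226) to (243,224), and the plate's far edge is horizontal. I'll compute its pose in the tool frame.

Run:
```python
from h import *
s,c=pickle.load(open("w_held.pkl","rb")); M=np.asarray(c["mount"]); k=.64
g=c["img"][:,:,0]
# hole rim on the top face: sharp crop threshold
x0,y0,x1,y1=92,40,146,95; f=6
cr=cv2.resize(g[y0:y1,x0:x1],None,fx=f,fy=f,interpolation=cv2.INTER_CUBIC)
hs,_=cv2.findContours((cr<205).astype(np.uint8),cv2.RETR_EXTERNAL,cv2.CHAIN_APPROX_NONE)
hc=max(hs,key=cv2.contourArea); e=cv2.fitEllipse(hc); hu=((e[0][0]+.5)/f-.5+x0,(e[0][1]+.5)/f-.5+y0)
print("hole px800",np.array(hu)/k,np.array(e[1])/f/k, np.percentile(cr,[5,50,95]))
for z in(9,10.5,12):
    P={n:onz(c,p,z,M) for n,p in {"hole":hu,"slL":(155*k,226*k),"slR":(243*k,224.5*k),"edgeR":(443*k,50*k)}.items()}
    print(z,{n:p[:2].round(1).tolist() for n,p in P.items()})
```

```text
hole px800 [183.9856863  105.29208581] [57.0279479  64.88704284] [ 59. 213. 222.]
9 {'hole': [85.1, -61.8], 'slL': [50.3, -74.9], 'slR': [50.8, -47.7], 'edgeR': [99.7, 12.6]}
10.5 {'hole': [85.2, -62.4], 'slL': [50.1, -75.6], 'slR': [50.6, -48.2], 'edgeR': [99.9, 12.7]}
12 {'hole': [85.4, -63.0], 'slL': [49.9, -76.3], 'slR': [50.4, -48.7], 'edgeR': [100.2, 12.8]}
```

The lid origin sits at tool (0.2, -62.1), so the grasp is centred. Carrying it to above the box.

Request:
jog_arm:
  motion: "0 -1.5 0.46 0 0 0 0;0 -4 1.24 0 0 0 0;0 -7.5 2.32 0 0 0 -0.02;0 -11.5 3.56 0 0 0 -0.04;0 -15.5 4.8 0 0 0 -0.06;0 -19.5 6.04 0 0 0 -0.08;0 -23.5 7.28 0 0 0 -0.105;0 -27.5 8.52 0 0 0 -0.105;0 -31.5 9.75 0 0 0 -0.105;0 -35 10.84 0 0 0 -0.105"

```text
time_s: 7.02
eef_pos: [532.6, -6.2, 197.1]
tool_rot: [0.765, 0.644, -0.002, -0.001]
force: [0.8, -0.8, -3.8]
finger_gap: 0.146
finger_force: 97.8
```

Run:
```python
from h import *
from cell import env,vision
s=env.observe(); print(s["finger_gap"])
shift(s,[541.2,-279.1,200],-9.8)
```

```text
0.1455091828029343
shift cm [-26.73   5.54  -0.26] eef [532.6  -6.2 197.1]
tool y yaw -9.89 tilt [-0.004  -0.0012]
turn z rad -0.0016 or 3.14
```

Request:
jog_arm:
  motion: "0 -4 0.8 0 0 0 0;0 -8 1.6 0 0 0 0;0 -12 2.5 -0.2 0 0 0;0 -16 3.3 -0.3 0 0 0;0 -20 4.1 -0.3 0 0 0;0 -23.5 4.9 -0.3 0 0 0;0 -25.8 5.3 -0.3 0 0 0;0 -26.7 5.5 -0.3 0 0 0;0 -26.7 5.5 -0.3 0 0 0;0 -26.7 5.5 -0.3 0 0 0"

```text
time_s: 7.85
eef_pos: [542.3, -273.6, 200.5]
tool_rot: [0.765, 0.644, -0.0, -0.002]
force: [-0.3, 0.3, -3.6]
finger_gap: 0.144
finger_force: 97.8
```

Run:
```python
from h import *
from cell import env,vision
s=env.observe(); print(s["finger_gap"],s["dq"].round(3))
shift(s,[541.2,-279.1,160],-9.8)
```

```text
0.1442390779673357 [-0.03  -0.017 -0.042  0.012 -0.007  0.001 -0.003]
shift cm [-0.57 -0.    4.05] eef [ 542.3 -273.6  200.5]
tool y yaw -9.82 tilt [-0.0023  0.0024]
turn z rad -0.0004 or 3.1412
```

Request:
jog_arm:
  motion: "0 -0.3 0 0 0 0 0;0 -0.4 0 0 0 0 0;0 -0.4 0 2 0 0 0;0 -0.4 0 4 0 0 0;0 -0.4 0 6 0 0 0;0 -0.4 0 7.7 0 0 0;0 -0.4 0 8.6 0 0 0;0 -0.4 0 8.8 0 0 0;0 -0.4 0 8.8 0 0 0;0 -0.4 0 8.8 0 0 0"

```text
time_s: 8.68
eef_pos: [543.7, -278.2, 114.7]
tool_rot: [0.765, 0.645, 0.0, 0.001]
force: [0.6, -0.5, -3.4]
finger_gap: 0.142
finger_force: 97.8
```

Run:
```python
from h import *
from cell import env,vision
s=env.observe(); print(s["finger_gap"],s["dq"].round(3),s["force"].round(1))
shift(s,[541.2,-279.1,76],-9.8)
c=vision.read_camera("wrist"); pickle.dump((s,c),open("w_pre.pkl","wb"))
M=np.asarray(c["mount"]);T=wristT(c,s)
print("expected pin tip px",proj(c,[494.5,-184.5,81],T))
h=holes(c["img"][:,:,0],[(184*.64,105.3*.64)],22);print(np.round(h,1))
cv2.imwrite("pics/w_pre.png",cv2.resize(c["img"][30:150,60:260],(800,480),interpolation=cv2.INTER_CUBIC))
```

```text
0.14245265542771737 [ 0.006 -0.01   0.    -0.009  0.001  0.    -0.   ] [ 0.6 -0.5 -3.4]
shift cm [-0.13 -0.24  3.87] eef [ 543.7 -278.2  114.7]
tool y yaw -9.74 tilt [ 0.0016 -0.0004]
turn z rad 0.001 or -3.1406
expected pin tip px [132.14802565  74.13482653]Traceback (most recent call last):
  File "<stdin>", line 8, in <module>
  File "h.py", line 30, in holes
    k=min(cs,key=lambda k:np.hypot(*(k.mean(0)[0]-win*f)))
ValueError: min() iterable argument is empty
```

Request:
jog_arm:
  motion: "0 -0.1 -0.2 0 0 0 0;0 -0.1 -0.25 0 0 0 0;0 -0.1 -0.25 0 0 0 0;0 -0.1 -0.25 0.4 0 0 0;0 -0.1 -0.25 0.8 0 0 0;0 -0.1 -0.25 1.2 0 0 0;0 -0.1 -0.25 1.6 0 0 0;0 -0.1 -0.25 1.9 0 0 0;0 -0.1 -0.25 2 0 0 0;0 -0.1 -0.25 2 0 0 0"

```text
time_s: 9.57
eef_pos: [539.9, -279.0, 93.3]
tool_rot: [0.765, 0.644, -0.0, -0.0]
force: [0.1, -0.2, -2.7]
finger_gap: 0.141
finger_force: 97.7
```

Run:
```python
from h import *
from cell import env,vision
s=env.observe(); print(s["finger_gap"],s["force"].round(1),s["wrist_torque"].round(2))
shift(s,[541.2,-279.1,75.5],-9.8)
```

```text
0.1413650050612123 [ 0.1 -0.2 -2.7] [-0.06 -0.09  0.01]
shift cm [0.01 0.13 1.78] eef [ 539.9 -279.    93.3]
tool y yaw -9.79 tilt [-0.0008  0.0004]
turn z rad 0.0002 or -3.1414
```

Request:
jog_arm:
  motion: "0 0 0 0.3 0 0 0;0 0 0 0.6 0 0 0;0 0 0 0.9 0 0 0;0 0 0 1.2 0 0 0;0 0 0 1.5 0 0 0;0 0 0 1.7 0 0 0;0 0 0 1.8 0 0 0;0 0 0 1.85 0 0 0;0 0 0 1.85 0 0 0;0 0 0 1.85 0 0 0"

```text
time_s: 10.4
eef_pos: [540.0, -279.1, 75.5]
tool_rot: [0.765, 0.644, -0.0, -0.0]
force: [-1.6, -0.1, 0.5]
finger_gap: 0.148
finger_force: 98.2
```

Run:
```python
from h import *
from cell import env,vision
s=env.observe(); print(s["finger_gap"],s["force"].round(1),s["wrist_torque"].round(2))
shift(s,[541.2,-279.1,75.5],-9.8)
```

```text
0.14795595771763026 [-1.6 -0.1  0.5] [ 0.07  0.18 -0.02]
shift cm [0.02 0.12 0.  ] eef [ 540.  -279.1   75.5]
tool y yaw -9.79 tilt [-0.0003 -0.0001]
turn z rad 0.0001 or -3.1415
```

Request:
jog_arm:
  motion: "3 0 0 0 0 0 0;3 0 0 0 0 0 0;3 0 0 0 0 0 0;3 0 0 0 0 0 0;3 0 0 -0.5 0 0 0;3 0 0 -2 0 0 0;3 0 0 -5 0 0 0;3 0 0 -9 0 0 0;3 0 0 -13 0 0 0;3 0 0 -17 0 0 0"

```text
time_s: 11.23
eef_pos: [539.8, -278.8, 247.2]
tool_rot: [0.765, 0.644, 0.0, -0.0]
force: [1.7, -1.1, -0.4]
finger_gap: 0.353
finger_force: 0.0
```

Run:
```python
from h import *
from cell import env,vision
s=env.observe()
sc=vision.read_camera("scene"); pickle.dump(sc,open("sc1.pkl","wb"))
w=vision.read_camera("wrist")
im=sc["img"][95:185,290:410]
cv2.imwrite("pics/seat.png",np.hstack([cv2.resize(im,(400,300),interpolation=cv2.INTER_CUBIC),cv2.resize(w["img"],(400,300))]))
y=np.radians(-9.8);X=np.array([np.cos(y),np.sin(y),0]);Y=np.array([-X[1],X[0],0]);o=np.array([480,-268.3,0])
for a,b in[(-60,-100),(-60,100),(75,100),(75,-100)]:
    p=(proj(sc,o+a*X+b*Y+[0,0,65])-[290,95])*400/120; print("lid corner crop px",p.round(0))
# TCP to view hook A: aim at (615,42,8)
shift(s,[615,85,260],82)
```

```text
lid corner crop px [291. 117.]
lid corner crop px [169. 228.]
lid corner crop px [ 53. 155.]
lid corner crop px [177.  54.]
shift cm [37.13  1.24 -1.26] eef [ 539.8 -278.8  247.2]
tool y yaw -9.77 tilt [-0.0003  0.0005]
turn z rad 1.5399 or -1.6017
```

View pics/seat.png

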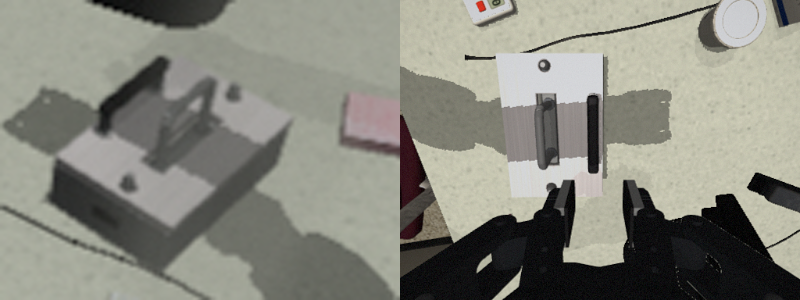

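The scene crop shows the lid flat on the box with both pins and the eye through it. Its corners are where predicted: (291,117), (169,228), (53,155) and (177,54). The wrist view agrees. Now on to hook A.

Request:
jog_arm:
  motion: "5 3 0.4 -0.2 0 0 0.12;5 7 0.9 -0.5 0 0 0.24;5 11 1.4 -0.8 0 0 0.36;5 15 1.9 -1.1 0 0 0.48;5 19 2.4 -1.3 0 0 0.6;5 23 2.9 -1.3 0 0 0.72;5 27 3.4 -1.3 0 0 0.84;5 30 3.7 -1.3 0 0 0.96;5 32 3.9 -1.3 0 0 1.08;5 32.7 4 -1.3 0 0 1.2"

```text
time_s: 12.17
eef_pos: [635.6, 42.7, 258.4]
tool_rot: [0.995, 0.1, 0.001, -0.002]
force: [-1.0, 0.9, 0.1]
finger_gap: 0.587
finger_force: 0.0
```

Run:
```python
from h import *
from cell import env,vision
s=env.observe()
shift(s,[635,37,260],-100)
```

```text
shift cm [-0.17  0.55 -0.16] eef [635.6  42.7 258.4]
tool y yaw -78.47 tilt [0.0008 0.0034]
turn z rad 0.3757 or -2.7659
```

Request:
jog_arm:
  motion: "5 0 0.4 0 0 0 0.12;5 0 0.5 0 0 0 0.24;5 0 0.5 0 0 0 0.35;5 0 0.5 0 0 0 0.375;5 0 0.5 0 0 0 0.375;5 0 0.5 0 0 0 0.375;5 0 0.5 0 0 0 0.375;5 0 0.5 0 0 0 0.375;5 0 0.5 0 0 0 0.375;5 0 0.5 0 0 0 0.375"

```text
time_s: 13.0
eef_pos: [636.2, 31.3, 258.3]
tool_rot: [0.996, -0.087, -0.0, -0.0]
force: [0.1, 0.1, 0.3]
finger_gap: 0.588
finger_force: 0.0
```

Run:
```python
from h import *
from cell import env,vision
s=env.observe(); c=vision.read_camera("wrist"); pickle.dump((s,c),open("w_hook.pkl","wb"))
shift(s,[635,37,260],-100)
T=wristT(c,s); g=c["img"]
for p in [(578,48,8),(641,37,8)]: print(proj(c,p,T).round(0))
cv2.imwrite("pics/w_hook.png",cv2.resize(c["img"],(800,600),interpolation=cv2.INTER_CUBIC))
```

```text
shift cm [-0.22 -0.54 -0.17] eef [636.2  31.3 258.3]
tool y yaw -100.02 tilt [-0.      0.0001]
turn z rad -0.0004 or 3.1412
[250. 203.]
[250. 154.]
```

View pics/w_hook.png

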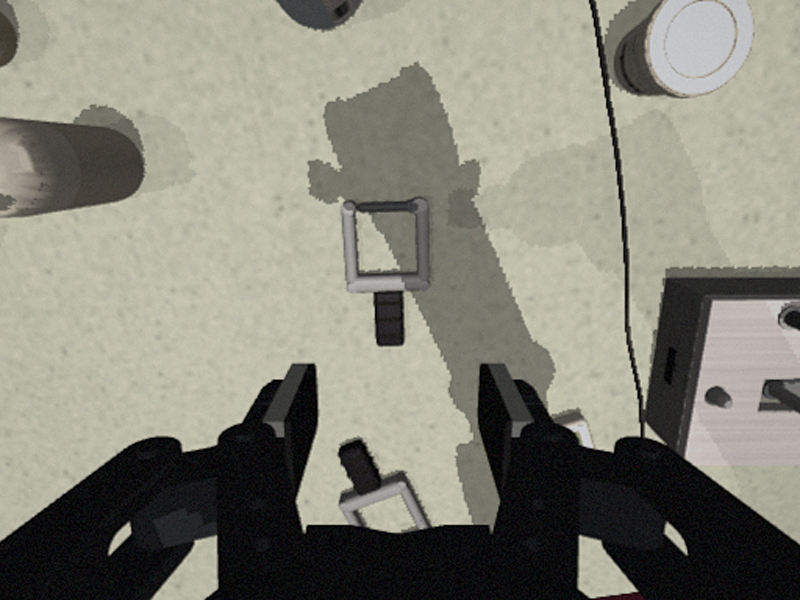

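The wrist view shows hook A with its handle at (389,318), window at (388,240) and gate at (385,207), aligned with the tool. Hook B is below at (360,465). Now measure the handle block.

Run:
```python
from h import *
s,c=pickle.load(open("w_hook.pkl","rb")); T=wristT(c,s)
b,P=bar(c,T,(235,262,184,226),16); print((b/.64).round(0).tolist(),P.mean(0).round(1),[np.linalg.norm(P[i]-P[i-1]).round(1) for i in range(4)])
W=np.array([onz(c,(u*.64,v*.64),16,T) for u,v in[(349,203),(423,202),(426,287),(350,288)]]); print(W.round(1).tolist())
f=(W[0]+W[1])/2; h=P.mean(0); d=f-h; print("frame front->handle",np.linalg.norm(d[:2]).round(1),np.degrees(np.arctan2(d[1],d[0])).round(2), "side yaw",[np.degrees(np.arctan2(*(W[i]-W[j])[:2][::-1])).round(1) for i,j in((0,3),(1,2))])
M=R.from_quat(s["tool_rot"]).as_matrix(); print("handle in tool",(M.T@(h-s["eef_pos"])).round(1),"front in tool",(M.T@(f-s["eef_pos"])).round(1))
```

```text
[[375.0, 291.0], [402.0, 291.0], [402.0, 344.0], [375.0, 344.0]] [580.2  49.6  16. ] [np.float64(46.0), np.float64(21.5), np.float64(46.0), np.float64(22.2)]
[[676.9, 62.8, 16.0], [667.8, 6.5, 16.0], [600.5, 14.9, 16.0], [610.3, 75.6, 16.0]]
frame front->handle 93.4 -9.2 side yaw [np.float64(-10.9), np.float64(-7.1)]
handle in tool [-58.3  -8.3 242.3] front in tool [ 35.   -9.6 242.3]
```

Request:
jog_arm:
  motion: "5 -2 -0.3 3 0 0 -0.014;5 -4 -0.6 6.5 0 0 -0.014;5 -5.5 -0.8 10 0 0 -0.014;5 -6.6 -0.8 14 0 0 -0.014;5 -6.6 -0.8 17 0 0 -0.014;5 -6.6 -0.8 19 0 0 -0.014;5 -6.6 -0.8 20 0 0 -0.014;5 -6.6 -0.8 20 0 0 -0.014;5 -6.6 -0.8 20 0 0 -0.014;5 -6.6 -0.8 20 0 0 -0.014"

```text
time_s: 13.88
eef_pos: [574.1, 51.0, 59.7]
tool_rot: [0.997, -0.081, 0.001, -0.0]
force: [0.6, -0.2, 1.3]
finger_gap: 0.585
finger_force: 0.0
```

Run:
```python
from h import *
from cell import env,vision
s0,c=pickle.load(open("w_hook.pkl","rb")); M=R.from_quat(s0["tool_rot"]).as_matrix()
t=s0["eef_pos"]+M@np.array([-66.5,-8.5,0]); t[2]=3; print(t.round(1))
shift(env.observe(),t,-99.2)
```

```text
[572.2  51.2   3. ]
shift cm [-0.21  0.01  5.67] eef [574.1  51.   59.7]
tool y yaw -99.24 tilt [0.0029 0.0005]
turn z rad -0.0008 or 3.1408
```

Request:
jog_arm:
  motion: "5 -0.2 0 2 0 0 0;5 -0.2 0 4 0 0 0;5 -0.2 0 5.3 0 0 0;5 -0.2 0 5.7 0 0 0;5 -0.2 0 5.7 0 0 0;2 -0.2 0 5.7 0 0 0;0 -0.2 0 5.7 0 0 0;0 -0.2 0 5.7 0 0 0;0 -0.2 0 5.7 0 0 0;0 -0.2 0 5.7 0 0 0"
  newtons: 100

```text
time_s: 14.72
eef_pos: [571.4, 51.1, 2.8]
tool_rot: [0.997, -0.081, 0.001, -0.0]
force: [-1.3, -0.5, 4.9]
finger_gap: 0.249
finger_force: 98.8
```

Request:
jog_arm:
  motion: "0 0 0 -1 0 0 0;0 0 0 -3 0 0 0;0 0 0 -6 0 0 0;0 0 0 -9.5 0 0 0;0 0 0 -13 0 0 0;0 0 0 -16 0 0 0;0 0 0 -18 0 0 0;0 0 0 -18.5 0 0 0;0 0 0 -18.5 0 0 0;0 0 0 -18.5 0 0 0"

```text
time_s: 15.55
eef_pos: [569.6, 50.8, 185.7]
tool_rot: [0.997, -0.081, -0.001, 0.0]
force: [-1.1, -0.4, -2.1]
finger_gap: 0.255
finger_force: 98.4
```

Run:
```python
from h import *
from cell import env,vision
s=env.observe(); c=vision.read_camera("wrist"); pickle.dump((s,c),open("w_hh.pkl","wb"))
print(s["finger_gap"],s["force"].round(1))
# hook: tool z of hook mid = 2.8-8 -> -5 (above TCP); frame top at z=8+.. 
M=np.asarray(c["mount"]); g=c["img"]
for n,x,y in [("front+",92+9,-34),("front-",92+9,34),("back+",35,-34),("back-",35,34)]:
    print(n,proj(c,[x,y,-5],M).round(0)*1.5625)
cv2.imwrite("pics/w_hh.png",cv2.resize(g,(800,600),interpolation=cv2.INTER_CUBIC))
```

```text
0.2546332038668496 [-1.1 -0.4 -2.1]
front+ [267.1875  28.125 ]
front- [535.9375  28.125 ]
back+ [282.8125 281.25  ]
back- [518.75 281.25]
```

View pics/w_hh.png

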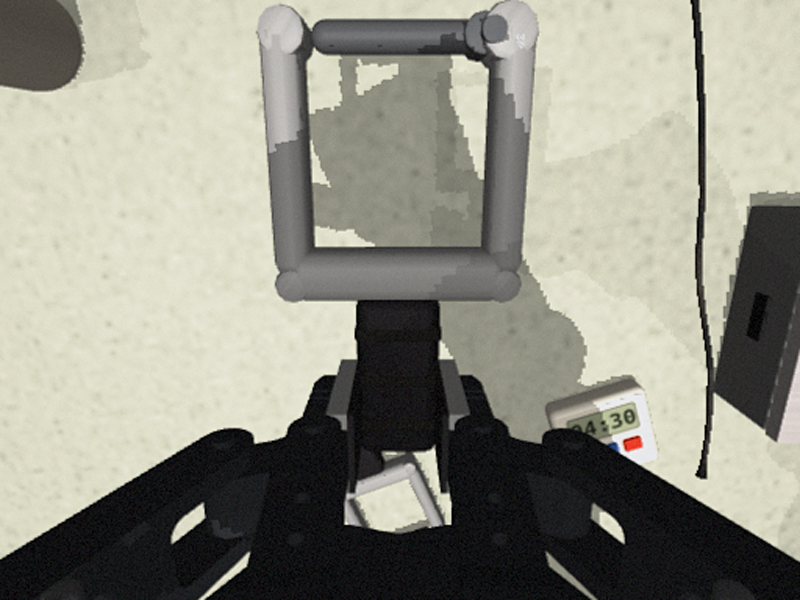

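The hook is held level. The gate bar is at (390,36), the window spans u 311 to 485, its back wall is at v≈248, and the hinge is on the right (hook -y). Converting to the tool frame and planning the insertion on eye_right.

```bash
cat > plan.py <<'E'
from h import *
import sys
from cell import env
y=np.radians(-9.8);X=np.array([np.cos(y),np.sin(y),0]);Y=np.array([-X[1],X[0],0]);o=np.array([480,-268.3,0])
HX,HY=float(sys.argv[1]),float(sys.argv[2]) # hook origin in tool x, and tool y
leg=o-35*Y
def tcp(barx,z,bary=8): # tool x=X, tool y=-Y
    return leg-(barx+HX)*X-(bary-HY)*Y+[0,0,z]
s=env.observe()
d=s["eef_pos"]-leg; print("now bar at hook x",round(-(d@X)-HX,1),"y",round(HY-d@Y,1),"force",s["force"].round(1),"gap",round(s["finger_gap"],3),"force along X",round(s["force"]@X,1))
for a in sys.argv[3:]:
    b,z=map(float,a.split(",")); t=tcp(b,z); print(a,t.round(1),round(np.hypot(*t[:2]))); shift(s,t,-99.8)
E
python3 - <<'E'
from h import *
s,c=pickle.load(open("w_hh.pkl","rb")); M=np.asarray(c["mount"]);k=.64
for z in(-5,):
    for n,p,zz in[("gate",(390,36),z),("backwall",(400,248),z-5),("frame back bar centre",(398,275),z),("L side",(286,200),z),("R side",(506,200),z),("Lf",(286,36),z),("Rf",(511,36),z)]:
        print(n,onz(c,(p[0]*k,p[1]*k),zz,M).round(1))
E
python3 plan.py 8.5 0 150,150 105,100
```

```text
gate [99.1 -2.9 -5. ]
backwall [ 45.8  -0.3 -10. ]
frame back bar centre [37.  -0.8 -5. ]
L side [ 58.2 -31.7  -5. ]
R side [58.2 28.9 -5. ]
Lf [ 99.1 -29.2  -5. ]
Rf [99.1 27.7 -5. ]
now bar at hook x -42.0 y -364.6 force [-0.2  0.2 -2. ] gap 0.248 force along X -0.2
150,150 [ 316.5 -283.7  150. ] 425
shift cm [-19.55  37.06   3.59] eef [569.1  50.8 184.9]
tool y yaw -99.23 tilt [-0.0032 -0.0006]
turn z rad 0.0099 or -3.1317
105,100 [ 360.8 -291.4  100. ] 464
shift cm [-15.04  37.1    8.58] eef [569.1  50.8 184.9]
tool y yaw -99.23 tilt [-0.0032 -0.0006]
turn z rad 0.0099 or -3.1317
```

The hook origin is at tool (8, -1). With the nominal y = +8 on eye_right, the frame would pass the pin by only 2 mm. eye_left would put the arm at its minimum reach. So I'll use eye_right with the bar at hook y +4, which is inside the 0 to 12 band.

Request:
jog_arm:
  motion: "0 -0.6 1.5 0 0 0 0;0 -1.7 4 0 0 0 0;0 -3.2 7.6 0.3 0 0 0.01;0 -4.8 11.3 0.8 0 0 0.01;0 -6.4 15 1.4 0 0 0.01;0 -8 18.7 2 0 0 0.01;0 -9.6 22.4 2.6 0 0 0.01;0 -11.2 26.1 3.2 0 0 0.01;0 -12.8 29.8 3.6 0 0 0.01;0 -14.4 33.5 3.6 0 0 0.01"

```text
time_s: 16.43
eef_pos: [370.9, -257.3, 148.3]
tool_rot: [0.996, -0.085, -0.003, -0.001]
force: [0.3, 0.1, -1.0]
finger_gap: 0.249
finger_force: 98.4
```

```bash
sed -i 's/bary=8/bary=4/' plan.py; python3 plan.py 8 -1 112,120 110,69
```

```text
now bar at hook x 101.4 y -28.3 force [ 0.3  0.1 -1. ] gap 0.249 force along X 0.3
112,120 [ 354.9 -287.3  120. ] 457
shift cm [-1.04  3.23  2.83] eef [ 370.9 -257.3  148.3]
tool y yaw -99.81 tilt [-0.0049  0.0024]
turn z rad -0.0001 or 3.1415
110,69 [ 356.9 -287.6   69. ] 458
shift cm [-0.82  3.24  7.93] eef [ 370.9 -257.3  148.3]
tool y yaw -99.81 tilt [-0.0049  0.0024]
turn z rad -0.0001 or 3.1415
```

Request:
jog_arm:
  motion: "0 -1 2 0 0 0 0;0 -1.1 3 0 0 0 0;0 -1.1 3.2 0 0 0 0;0 -1.1 3.2 1 0 0 0;0 -1.1 3.2 2.5 0 0 0;0 -1.1 3.2 4 0 0 0;0 -1.1 3.2 5 0 0 0;0 -1.1 3.2 5.2 0 0 0;0 -1.1 3.2 5.2 0 0 0;0 -1.1 3.2 5.2 0 0 0"

```text
time_s: 17.27
eef_pos: [359.2, -285.3, 98.3]
tool_rot: [0.996, -0.084, 0.0, -0.0]
force: [-0.2, 0.1, -1.8]
finger_gap: 0.245
finger_force: 98.5
```

```bash
python3 plan.py 8 -1 110,70
python3 - <<'E'
from h import *
from cell import env,vision
s=env.observe(); c=vision.read_camera("wrist"); pickle.dump((s,c),open("w_ins.pkl","wb"))
# pin/leg check: right-pin tip and eye crossbar location in image by prediction
T=wristT(c,s); print("pin tip R",proj(c,[465.6,-352,81],T).round(1),"L",proj(c,[494.5,-184.5,81],T).round(1))
g=c["img"][:,:,0]
p=proj(c,[465.6,-352,81],T); x,y=int(p[0]),int(p[1]); print(x,y)
if 0<y<384: print(g[max(0,y-12):y+14:2,x-14:x+16:2])
E
```

```text
now bar at hook x 108.1 y 1.3 force [-0.2  0.1 -1.8] gap 0.245 force along X -0.2
110,70 [ 356.9 -287.6   70. ] 458
shift cm [-0.19  0.27  2.83] eef [ 359.2 -285.3   98.3]
tool y yaw -99.69 tilt [0.0002 0.0005]
turn z rad 0.0019 or -3.1397
pin tip R [363.5  -7.4] L [-15.9  -8.4]
363 -7
```

Request:
jog_arm:
  motion: "0 -0.2 0.2 0 0 0 0;0 -0.2 0.25 0.3 0 0 0;0 -0.2 0.25 0.8 0 0 0;0 -0.2 0.25 1.4 0 0 0;0 -0.2 0.25 2 0 0 0;0 -0.2 0.25 2.5 0 0 0;0 -0.2 0.25 2.8 0 0 0;0 -0.2 0.25 2.8 0 0 0;0 -0.2 0.25 2.8 0 0 0;0 -0.2 0.25 2.8 0 0 0"

```text
time_s: 18.15
eef_pos: [356.1, -288.2, 70.3]
tool_rot: [0.996, -0.085, 0.0, 0.0]
force: [0.0, -0.0, -1.7]
finger_gap: 0.25
finger_force: 98.5
```

```bash
python3 plan.py 8 -1 95,69 47,69
```

```text
now bar at hook x 110.7 y 4.7 force [ 0.  -0.  -1.7] gap 0.25 force along X 0.0
95,69 [ 371.7 -290.2   69. ] 472
shift cm [ 1.57 -0.07  0.13] eef [ 356.1 -288.2   70.3]
tool y yaw -99.81 tilt [ 0. -0.]
turn z rad -0.0001 or 3.1415
47,69 [ 419.  -298.4   69. ] 514
shift cm [ 6.37 -0.07  0.13] eef [ 356.1 -288.2   70.3]
tool y yaw -99.81 tilt [ 0. -0.]
turn z rad -0.0001 or 3.1415
```

Request:
jog_arm:
  motion: "0 0.5 -0.05 0.1 0 0 0;0 1 -0.05 0.1 0 0 0;0 1.4 -0.05 0.1 0 0 0;0 1.8 -0.05 0.1 0 0 0;0 2.2 -0.05 0.1 0 0 0;0 2.6 -0.05 0.1 0 0 0;0 3 -0.05 0.1 0 0 0;0 3.4 -0.05 0.1 0 0 0;0 3.7 -0.05 0.1 0 0 0;0 4 -0.05 0.1 0 0 0"

```text
time_s: 18.98
eef_pos: [390.7, -293.4, 68.5]
tool_rot: [0.996, -0.086, -0.005, -0.001]
force: [-8.6, -0.1, -0.3]
finger_gap: 0.249
finger_force: 98.7
```

```bash
python3 plan.py 8 -1 47,69
python3 - <<'E'
from h import *
from cell import env,vision
s=env.observe(); c=vision.read_camera("wrist"); pickle.dump((s,c),open("w_ins2.pkl","wb"))
M=np.asarray(c["mount"]); g=c["img"]; hsv=g.max(2)
# frame side bars in tool frame at row through mid window: print profile
v=int(200*.64); print(hsv[v,150:350:3])
E
```

```text
now bar at hook x 75.8 y 3.9 force [-8.6 -0.1 -0.3] gap 0.249 force along X -8.4
47,69 [ 419.  -298.4   69. ] 514
shift cm [ 2.88  0.   -0.08] eef [ 390.7 -293.4   68.5]
tool y yaw -99.92 tilt [-0.0096  0.0032]
turn z rad -0.002 or 3.1396
[232 162 165 168 164 164 163 167 116 120 130 131 131 119 113  79  65 152
 147 145 169 169 168 169 170 170 166 173 166 171 170 168 171 165 168 167
 174 172 171 171 170 169 168 169 172 172 168 171 169 170 169 168 171 105
  62  95 116 124 136 129 121 113 106 173 167 156 156]
```

Request:
jog_arm:
  motion: "0 0.3 0 0 0 0 0;0 0.6 0 0 0 0 0;0 0.9 0 0 0 0 0;0 1.2 0 0 0 0 0;0 1.5 0 0 0 0 0;0 1.8 0 0 0 0 0;0 2 0 0 0 0 0;0 2.2 0 0 0 0 0;0 2.3 0 0 0 0 0;0 2.3 0 0 0 0 0"

```text
time_s: 19.87
eef_pos: [419.7, -298.0, 69.5]
tool_rot: [0.996, -0.085, 0.001, -0.0]
force: [-0.2, 0.2, -2.3]
finger_gap: 0.251
finger_force: 98.6
```

```bash
python3 plan.py 8 -1 47,69
```

```text
now bar at hook x 46.3 y 3.6 force [-0.2  0.2 -2.3] gap 0.251 force along X -0.2
47,69 [ 419.  -298.4   69. ] 514
shift cm [-0.07  0.04  0.05] eef [ 419.7 -298.    69.5]
tool y yaw -99.72 tilt [ 0.0019 -0.    ]
turn z rad 0.0015 or -3.1401
```

Run:
```python
from h import *
from cell import env,vision
a=pickle.load(open("w_hh.pkl","rb"))[1]["img"].max(2); b=pickle.load(open("w_ins2.pkl","rb"))[1]["img"].max(2)
c=vision.read_camera("wrist")["img"].max(2)
for n,i in(("held shut",a),("pressing",b),("now",c)):
    for u in(215,235,290): print(n,u,i[4:70:3,u])
```

```text
held shut 215 [214 219 224  73  94 107 120 109  89  76  73 215 218 221 220 222 225 225
 224 226 226 212]
held shut 235 [222 220 224  71  95 107 121 111  91  75  54 145 140 225 222 226 223 220
 138 145 147 140]
held shut 290 [220 223 226  71  96 107  71  67  52  48  71 227 228 230 219 213 209 216
 210 210 212 200]
pressing 215 [237 236 238 237 239 237 239 238 234 128 152 164 171 175 179 179 175 169
 160 143  89  74]
pressing 235 [237 237 239 238 238 238 237 239 240 239 115 148 167 176 172 182 178 175
  97  95  87  72]
pressing 290 [238 238 236 238 238 237 238 243 107  81  96 103 115 128 121 110  99  89
  71 251 179 187]
now 215 [236 237 239  71  96 110 124 114 100  79  56 233 238 239 239 240 239 240
 245 192 168 165]
now 235 [236 237 239  75 101 115 122 113  98  80  63 215 238 240 239 238 240 238
 239 239 170 169]
now 290 [237 237 241  75  99 111 128 113  98  78  58 242 239 238 240 239 239 238
 240 240 240 239]
```

The gate profile matches the shut state and the force has dropped to zero, so it has snapped round the leg. Now back off a little, lower, release and rise.

Request:
jog_arm:
  motion: "0 -0.3 0 0 0 0 0;0 -0.6 0 0.05 0 0 0;0 -0.6 0 0.1 0 0 0;0 -0.6 0 0.15 0 0 0;0 -0.6 0 0.15 0 0 0;0 -0.6 0 0.15 0 0 0;4 -0.6 0 0.15 0 0 0;4 -0.6 0 0.15 0 0 0;4 -0.6 0 0.15 0 0 0;4 -0.6 0 0.15 0 0 0"

```text
time_s: 20.75
eef_pos: [412.8, -297.6, 68.0]
tool_rot: [0.996, -0.085, 0.0, 0.0]
force: [0.3, -0.0, 0.0]
finger_gap: 0.467
finger_force: 0.0
```

```bash
python3 plan.py 8 -1 53,68
```

```text
now bar at hook x 53.2 y 4.3 force [ 0.3 -0.   0. ] gap 0.467 force along X 0.3
53,68 [ 413.1 -297.3   68. ] 509
shift cm [ 0.02 -0.03 -0.  ] eef [ 412.8 -297.6   68. ]
tool y yaw -99.8 tilt [ 0.0008 -0.0004]
turn z rad -0.0 or 3.1416
```

Request:
jog_arm:
  motion: "4 0 0 -0.5 0 0 0;4 0 0 -2 0 0 0;4 0 0 -4 0 0 0;4 0 0 -7 0 0 0;4 0 0 -10 0 0 0;4 0 0 -13 0 0 0;4 0 0 -16 0 0 0;4 0 0 -18 0 0 0;4 0 0 -18 0 0 0;4 0 0 -18 0 0 0"

```text
time_s: 21.58
eef_pos: [412.8, -297.8, 249.2]
tool_rot: [0.996, -0.086, 0.001, 0.001]
force: [-0.1, 0.6, -0.4]
finger_gap: 0.47
finger_force: 0.0
```

Run:
```python
from h import *
from cell import env,vision
s=env.observe(); c=vision.read_camera("wrist"); print(s["eef_pos"].round(1),s["force"].round(1),s["finger_force"])
T=wristT(c,s); g=c["img"]
cv2.imwrite("pics/final.png",g)
y=np.radians(-9.8);X=np.array([np.cos(y),np.sin(y),0]);Y=np.array([-X[1],X[0],0])
H=np.array([480,-268.3,73])-35*Y-53*X-4*Y
p=proj(c,H,T); print("expected hook origin px",p.round(1),"gate px",proj(c,H+91*X,T).round(1))
x,yy=p.astype(int); b,P=bar(c,T,(x-35,x+35,yy-45,min(yy+45,384)),81,50)
print("handle rect",b.round(0).tolist(),P.mean(0).round(1),"exp",H.round(1),[np.linalg.norm(P[i]-P[i-1]).round(1) for i in range(4)])
q=proj(c,H+91*X,T).astype(int); print("column thru gate",g.max(2)[max(0,q[1]-20):q[1]+40:3,q[0]])
```

```text
[ 412.8 -297.8  249.2] [-0.1  0.6 -0.4] 0.0
expected hook origin px [253.5 162.6] gate px [253.4  67.9]
handle rect [[242.0, 142.0], [265.0, 142.0], [265.0, 187.0], [242.0, 187.0]] [ 420.3 -297.6   81. ] exp [ 421.1 -297.7   73. ] [np.float64(45.9), np.float64(22.6), np.float64(45.9), np.float64(23.5)]
column thru gate [ 50 195 217 210 152 150  57  61  49 131 153 155 155 157 158 157 148  88
  70  63]
```

The hook lies flat where expected: the handle measures 46 mm, as it did before the grasp. The gate is shut and the arm is clear, so I'm handing in.

```bash
python3 -c "
from cell import workorder
print(workorder.close_job())"
```

```text
the job is handed in; nothing more can be done
None
```

I handed the job in at about 22 s: the lid is seated over both pins, the hook lies on it with its gate snapped shut round the eye's right leg (`eye_right`), and the arm never went near the bystanders; the hand-in gave no verdict.

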